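# Set the stop turret of a slot-mortising slide and bring the carriage up to it

## Robot

A 6-joint arm with a two-finger parallel gripper is mounted at the origin on the work surface. World frame = base frame: x ahead of the robot, y to its left, z up, the work surface at z = 0. Lengths are in mm, angles in rad, forces in N, time in s.
With the tool pointing down it reaches from about 250 to 725 mm from the base axis. Payload 9.7 kg.
Tool frame: the origin (TCP) lies at the very end of the fingers, on their centre line; the grasp point (between the pads) lies 19 mm behind it; z points along the fingers, y is the line along which they close (so a half turn about z gives the same grasp; the last joint's range is limited). The gripper opens to 85 mm and grips with 20 to 120 N. Pads are 22 mm wide; open, the fingers measure 114 mm over their backs; the gripper's body (76 mm by 85 mm) begins 54 mm behind the grasp point. The pads swing forward as they close: fully open they stand 13 mm farther back than shut.
Start: joints at [-1.28, 0.087, 0.176, 1.66, 0, 1.571], TCP at [157.693, -526.906, 231.284] pointing down, gripper open.
Joint ranges: [-3.13, 3.13], [-0.85, 1.81], [-1.15, 1.24], [-2.2, 2.28], [-1.44, 1.52], [-3.14, 3.14]. Speed limits (rad/s): [2.22, 2.22, 2.57, 3.14, 3.14, 3.14].

## Interface

Orientations are given as a unit quaternion [x, y, z, w].
In Python, from workcell import env gives the robot as it stands.
- The arm moves only by the tool apply_moves, never from a script. Its argument "commands" is a list of rows, each an object of numbers: "x", "y", "z": the shift along the tool's x, y, z in mm; "ax", "ay", "az": the turn, a rotation vector about the tool's x, y, z in rad; "gripper": the closure in counts, from 0 (fully open) to 255 (shut). In form: [{"x": .., "y": .., "z": .., "ax": .., "ay": .., "az": .., "gripper": ..}, ...]. A call has 1 to 20 rows; each row shifts and turns the commanded pose from where the row before left it, along the tool's axes as they then stand; what a row does not reach is not made up. A row lasts 1/10 s, in which the tool goes at most 50 mm and 8.59 degrees, less where a joint would pass 70% of its speed; a pose out of reach is approached as far as the arm can. A call is refused whole if a number of a shift passes 50 or a number of a turn 0.15, either way. A call with a gripper value outside its range is refused whole. The fingers move at their own pace and stop on an object; "grip_force" is the grip in N (left out, the last holds). Time passes only in rows, so rows that do not move let the fingers close. It gives the time, the measured TCP pose, the force, the opening and the grip force at its end, in the units of the state.
- env.read_state(): the state, without advancing time (a new reading comes with each control period).
- env.capture(name): name is "scene" or "top" or "wrist"; returns the picture (420x560x3 uint8, red, green, blue); there is no depth.
- env.camera_model(name): a dict with "fx", "fy", "cx", "cy" (pixels), "dist_coeffs" ([k1, k2, p1, p2, k3] as OpenCV has them; the pictures are not rectified), "xyz" and "rotation" of the camera in the world. Camera axes: x right, y up, looking along -z (the intrinsics and any distortion apply to the point x, -y, -z); pixel columns grow to the right and rows downward; lengths in mm; the calibration is good to about 2 mm. A picture is of the moment at which its call begins: read the wrist's pose just before it. camera_model takes no time and is no camera call; for the wrist camera it gives the pose at the moment of the call.
- env.hand_in(): hands the job in; it is judged then, once.
The state is a dict: "t": time; "joint_positions": joint angles; "qvel": joint speeds; "effort": joint torques, N m; "position": TCP position; "tcp_rot": TCP orientation; "ft_force": force on the tool from outside, world axes, zero at the start; "moment": the same for the moment, N m; "grip_width": finger opening in mm; "gripper_force": force on a finger pad.
Only numpy, scipy, OpenCV 4.12 (cv2) and the standard library are available. Lean on these libraries where they do the work, as an engineer would, in place of code of your own. Each camera call takes 0.05 s, during which the arm holds its last target. There are 200 camera calls.

## Task

Set the mortising slide for its longest stroke: turn the stop turret, the shorter way round, until its shortest stop screw clicks into place facing the carriage's stop pad. Then slide the carriage along by its hand grip, gently, until the pad just rests against that screw, and leave it resting there; leave the other things on the bench as they are.

Things in the scene. Friction and masses are not known exactly. Their poses are not given: they have to be found in the camera images.
- machine: the slot-mortising slide: green bed plate 250 x 440 x 14, two guide bars, a carriage, a spindle motor on its far side (highest point 141). Origin: underside centre of the bed plate, on the bench. Its y axis is the slide direction, from the carriage to the turret; z up; its -x side faces the robot. Place and yaw differ each time; it cannot move
- turret (a joint): angle (rad) of the stop turret about its vertical axis, growing anticlockwise seen from above, endless. At 0 and at 2 pi (the same place) the shortest screw faces the pad, along machine -y. A spring detent holds it at each multiple of 2 pi/5 (1.257), pulling in from up to 0.6 rad off; turning over a crest takes about 0.15 N m. It starts at one of the other four stations
- turret_head: the turret: steel hub 60 across, 37 to 63 above the bench, at machine x 0, y +170. Five round-tipped screws 10 thick stick out level, 72 degrees apart, 50 above the bench. The shortest, along this body's -y, has its tip 40 to 60 from the axis: its setting varies and is not measured. The others: 72 to 86. Over 20 N from the carriage spoils a setting. Origin on the axis, 37 above the bench
- turret_grip (a point): centre of the black bar handle on top of the turret, on its axis: 13 wide, 56 long, 28 high (70 to 98 above the bench), this point 85 above the bench. The bar's length lies along the y axis of turret_head: one end points to the shortest screw, the other between two screws. The hub's top under it is at 70, and nothing else near it is higher
- carriage: the aluminium carriage that slides along machine y on the bars, a carved pine panel held on it by two toggle clamps. About 3 N of friction, no spring: it stays where it is left. Mass about 2 kg. Table top 64 above the bench, panel top 88, clamp levers up to 122. Origin on the bench plane under the middle of its table
- carriage_grip (a point): centre of the carriage's upright black hand grip: round, 27 thick, from 64 to 118 above the bench, at the corner of the table nearest the robot and farthest from the turret (carriage x -88, y -58); this point is 98 above the bench. The nearest clamp is about 55 away towards the turret
- stop_pad (a point): centre of the face of the carriage's steel stop pad, 18 across, 50 above the bench, facing machine +y; it runs straight at the turret's axis. The pad is sprung: it gives 2 mm, rising from about 1 N to 5 N, then is solid. At the start it is clear of all the screws
- hex_key: bystander, not part of the job: a black L-shaped hex key lying on the bed plate in front of the turret; leave it in place
- gouge_wide: bystander, not part of the job: a carving gouge with a wooden handle; leave it in place
- gouge_narrow: bystander, not part of the job: a slim carving gouge with a wooden handle; leave it in place
- mallet: bystander, not part of the job: a round carver's mallet lying on its side; leave it in place
- glue: bystander, not part of the job: a white glue bottle, 160 tall; leave it in place
- offcut: bystander, not part of the job: a pine offcut 150 x 42 x 22; leave it in place
- try_square: bystander, not part of the job: a try square lying flat; leave it in place
- spare_screw: bystander, not part of the job: a spare stop screw with two nuts, 60 long, lying on the bed plate behind the turret; leave it in place

How it is judged (in metres and radians):
On the way, in this order (a step that is already met when the one before it is completed fails the run):
1. the turret is clicked in with its shortest screw facing the pad ((value of joint turret between -0.07 and 0.07 rad or value of joint turret between 6.21319 and 6.35319 rad) and velocity of joint turret between -0.05 and 0.05 rad/s), for 0.3 s.
2. the pad rests on that screw ((value of joint turret between -0.07 and 0.07 rad or value of joint turret between 6.21319 and 6.35319 rad) and contact force between carriage and turret_head above 0.3 N), for 0.3 s.
At the end, for the whole second after the job is handed in: the turret stands in its detent with the shortest screw facing the pad (within 0.07 rad, either 0 or 2 pi), and the carriage is at rest with its pad touching that screw (contact of at least 0.3 N) (all of step 2 and velocity of joint turret between -0.05 and 0.05 rad/s and linear speed of carriage below 0.005 m/s).
It fails at once if the turret is turned the longer way round (its shortest screw passes the side opposite the pad) (value of joint turret between 3.10159 and 3.18159 rad or value of joint turret between -3.18159 and -3.10159 rad or value of joint turret between 9.38478 and 9.46478 rad).
It fails at once if the carriage presses on a stop screw with more than 20 N (contact force between carriage and turret_head above 20 N).
It fails at once if a bystander is shifted by more than 30 mm (distance of any of hex_key, gouge_wide, gouge_narrow, mallet, glue, offcut, try_square, spare_screw from where it was at the start of the episode above 0.03 m).
It also fails if it takes over 64 s, if anything falls off the work surface, if the arm or the gripper's body presses on something with over 40 N, if the wrist force passes 120 N, or if a joint passes its speed limit or range.

## Working session

There is one attempt and no reset: what is moved stays moved. The work goes in short steps, Python scripts to look and compute and a tool call to move; the robot and the scene stay as the last step left them, time stands still between calls to the robot, and variables do not carry over. Pictures are saved under pics/ and viewed, at most 10 in all, crops included, and the job is handed in when it is done.

Besides the shell and the picture viewer there is one more tool, called after "Call:" as name(argument=value, ...) on one line, values as JSON. apply_moves: Moves the arm, as the interface text tells. Its arguments: {"type":"object","properties":{"commands":{"type":"array"},"grip_force":{"type":"number"}},"required":["commands"]}

```bash
mkdir -p pics; cat > h.py <<'E'
import numpy as np, cv2
from workcell import env
def cap(n,f):
    im=env.capture(n); cv2.imwrite('pics/'+f,im[:,:,::-1]); return im
def ray(n,u,v):
    m=env.camera_model(n); K=np.array([[m['fx'],0,m['cx']],[0,m['fy'],m['cy']],[0,0,1]])
    p=cv2.undistortPoints(np.array([[[u,v]]],float),K,np.array(m['dist_coeffs']))[0,0]
    return np.array(m['xyz']),np.array(m['rotation']).reshape(3,3)@np.array([p[0],-p[1],-1])
def onz(n,u,v,z):
    o,d=ray(n,u,v); return o+d*(z-o[2])/d[2]
def proj(n,P):
    m=env.camera_model(n); K=np.array([[m['fx'],0,m['cx']],[0,m['fy'],m['cy']],[0,0,1]])
    c=(np.atleast_2d(P)-np.array(m['xyz']))@np.array(m['rotation']).reshape(3,3)
    return cv2.projectPoints(c*[1,-1,-1],np.zeros(3),np.zeros(3),K,np.array(m['dist_coeffs']))[0][:,0]
E
python3 - <<'E'
from h import *
im=cap('top','top.png')
cv2.imwrite('pics/top2.png',cv2.resize(im[:,:,::-1],(800,600),interpolation=cv2.INTER_CUBIC))
m=env.camera_model('top');print(m);print(env.read_state())
E
```

```text
{'fx': 511.9245229714757, 'fy': 511.9245229714757, 'cx': 274.6496468544863, 'cy': 204.92432186546026, 'dist_coeffs': array([0.04420047, 0.        , 0.        , 0.        , 0.        ]), 'xyz': array([ 301.80560834,    8.45682892, 1713.09933395]), 'rotation': array([ 0.04150895, -0.04175861, -0.70103183,  0.71069515])}
{'t': 0.05, 'joint_positions': array([-1.27999575e+00,  8.74424527e-02,  1.75144169e-01,  1.65980584e+00,
        1.12729808e-05,  1.57078059e+00]), 'qvel': array([ 0.00067024,  0.00027162,  0.00056402, -0.0010622 ,  0.00013257,
       -0.00099667]), 'effort': array([-1.66442856e-03, -5.22080469e+01,  4.66118181e+01,  1.66086364e-02,
       -8.09847847e-05, -1.06956543e-05]), 'position': array([ 157.63286538, -526.68721725,  230.59791082]), 'tcp_rot': array([ 9.89446637e-01,  1.44896256e-01, -8.91601379e-05, -6.47815039e-04]), 'ft_force': array([-0.30733273,  0.46449714,  1.08442545]), 'moment': array([0.00600629, 0.06039316, 0.02591867]), 'gripper_force': 0.0, 'grip_width': 85.47499140939621}
```

View pics/top2.png

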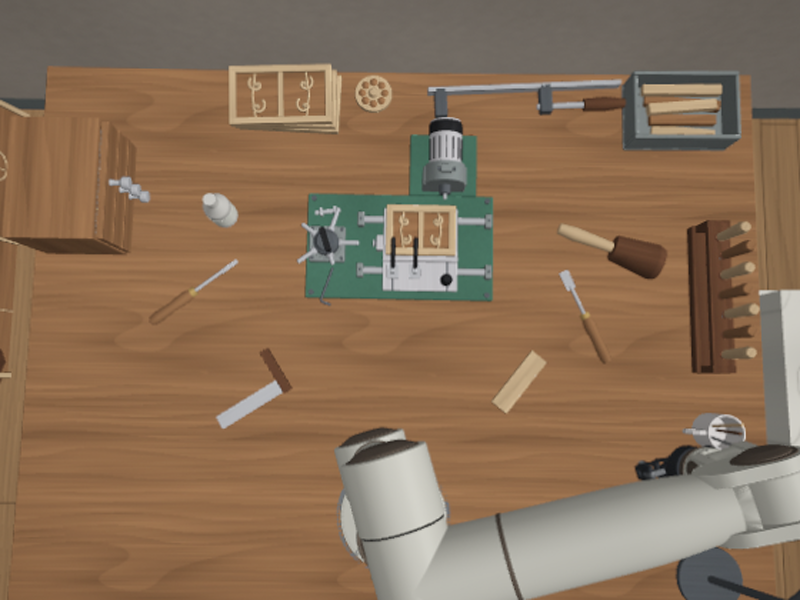

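The top view shows the machine with its turret at left (about 326,242 in the enlarged picture), the carriage at its right, and the grip knob at (446,280). The slide direction is roughly world +y. Next I'll crop closer.

```bash
sed -i 's/np.array(m\[.rotation.\]).reshape(3,3)/R.from_quat(m["rotation"]).as_matrix()/; 1a from scipy.spatial.transform import Rotation as R' h.py
python3 - <<'E'
from h import *
im=cv2.imread('pics/top.png')
cv2.imwrite('pics/crop.png',cv2.resize(im[130:216,208:350],(800,485),interpolation=cv2.INTER_CUBIC))
E
```

```text
(no output)
```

View pics/crop.png

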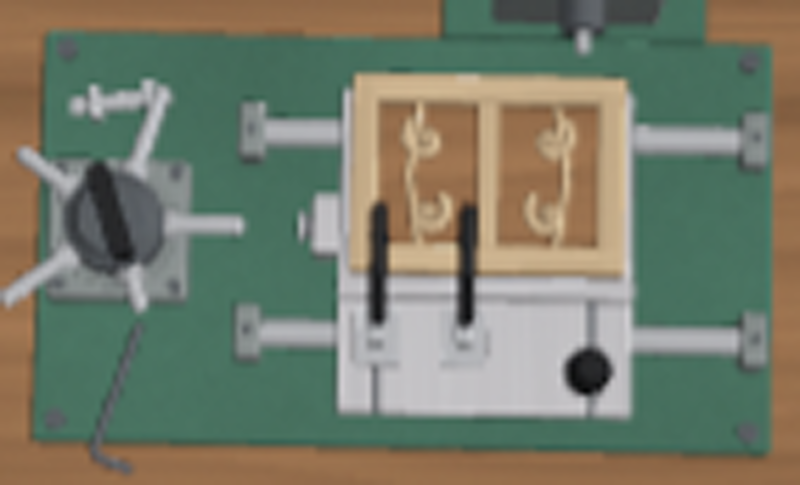

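Shortest screw points toward the robot (the bar end and short stub at crop (140,305)), about 72° clockwise of the pad direction, so I turn anticlockwise by 1.257. Now I'll fit the machine pose.

```bash
cat > a.py <<'E'
from h import *
c=lambda u,v,z:onz('top',208+(u+.5)/800*142-.5,130+(v+.5)/485*86-.5,z)
TL,TR,BL,BR=[c(*p,14) for p in [(47,32),(772,45),(33,440),(770,455)]]
print(TL,TR,BL,BR)
ctr=(TL+TR+BL+BR)/4
yv=(TL+BL-TR-BR)[:2];ya=np.arctan2(-yv[0],yv[1]);yv/=np.linalg.norm(yv);xv=np.array([yv[1],-yv[0]])
print('ctr',ctr,'yaw',ya,'size',np.linalg.norm(TL-TR),np.linalg.norm(TL-BL))
b1,b2=c(100,167,98),c(122,258,98); print('bar',(b1+b2)/2,b1-b2,np.linalg.norm(b1-b2))
print('turret from plate',ctr[:2]+170*yv,'hub',c(114,222,70))
d=(b2-b1)[:2]; print('angle of shortest', np.arctan2(d@xv,d@-yv), 'world dir',np.arctan2(d[1],d[0]))
g=c(588,370,118);print('grip',g,'pad',c(300,224,50), 'grip in machine',xv@(g-ctr)[:2],yv@(g-ctr)[:2])
p=c(300,224,50);print('pad machine',xv@(p-ctr)[:2],yv@(p-ctr)[:2])
s=env.read_state();print(R.from_quat(s['tcp_rot']).as_matrix().round(3))
E
python3 a.py
```

```text
[738.09039785 211.60525606  14.        ] [ 736.12146334 -224.82292984   14.        ] [491.10184687 213.3589516   14.        ] [ 488.17789491 -223.21680085   14.        ]
ctr [613.37290074  -5.76888076  14.        ] yaw -0.005604596989307377 size 436.43262727125403 246.99477679699638
bar [612.37257281 162.50978641  98.        ] [52.27568492 13.74747485  0.        ] 54.05312477864152
turret from plate [614.32567724 164.22844927] hub [612.16759264 163.30434461  70.        ]
angle of shortest -1.308034122730289 world dir -2.884435046514493
grip [ 523.03373528 -107.69337387  118.        ] pad [616.30524353  56.36421775  50.        ] grip in machine -89.76650390160987 -102.4292042794917
pad machine 2.584067576481444 62.148557179435564
[[ 0.958  0.287 -0.   ]
 [ 0.287 -0.958  0.001]
 [ 0.    -0.001 -1.   ]]
```

Call:
apply_moves(commands=[{"x": 35, "y": -29}, {"x": 35, "y": -29}, {"x": 35, "y": -29}, {"x": 35, "y": -29}, {"x": 35, "y": -29}, {"x": 35, "y": -29}, {"x": 35, "y": -29}, {"x": 35, "y": -29}, {"x": 35, "y": -29}, {"x": 35, "y": -29}, {"x": 35, "y": -29}, {"x": 35, "y": -29}])

```text
validation failed for argument at $.co...
```

```bash
python3 -c "
from h import *
s=env.read_state();print(s['joint_positions'],s['position'],R.from_quat(s['tcp_rot']).as_matrix().round(3))"
```

```text
[-1.27999575e+00  8.74424527e-02  1.75144169e-01  1.65980584e+00
  1.12729808e-05  1.57078059e+00] [ 157.63286538 -526.68721725  230.59791082] [[ 0.958  0.287 -0.   ]
 [ 0.287 -0.958  0.001]
 [ 0.    -0.001 -1.   ]]
```

Call:
apply_moves(commands=[{"x": 35, "y": -29, "z": 0, "ax": 0, "ay": 0, "az": 0, "gripper": 0}, {"x": 35, "y": -29, "z": 0, "ax": 0, "ay": 0, "az": 0, "gripper": 0}, {"x": 35, "y": -29, "z": 0, "ax": 0, "ay": 0, "az": 0, "gripper": 0}, {"x": 35, "y": -29, "z": 0, "ax": 0, "ay": 0, "az": 0, "gripper": 0}, {"x": 35, "y": -29, "z": 0, "ax": 0, "ay": 0, "az": 0, "gripper": 0}, {"x": 35, "y": -29, "z": 0, "ax": 0, "ay": 0, "az": 0, "gripper": 0}, {"x": 35, "y": -29, "z": 0, "ax": 0, "ay": 0, "az": 0, "gripper": 0}, {"x": 35, "y": -29, "z": 0, "ax": 0, "ay": 0, "az": 0, "gripper": 0}, {"x": 35, "y": -29, "z": 0, "ax": 0, "ay": 0, "az": 0, "gripper": 0}, {"x": 35, "y": -29, "z": 0, "ax": 0, "ay": 0, "az": 0, "gripper": 0}])

```text
t: 1.05
position: [410.4, -146.9, 231.1]
tcp_rot: [0.989, 0.145, -0.0, -0.0]
ft_force: [1.3, -0.9, 0.5]
grip_width: 85.3
gripper_force: 0.0
```

```bash
python3 -c "
from h import *
s=env.read_state();print(s['joint_positions'],s['position'],R.from_quat(s['tcp_rot']).as_matrix().round(3))"
```

```text
[-3.43757796e-01 -1.83638603e-01 -8.43872096e-02  1.67024836e+00
 -4.05451105e-05  2.50710194e+00] [ 410.36532291 -146.91096692  231.06581166] [[ 0.958  0.287 -0.   ]
 [ 0.287 -0.958  0.   ]
 [-0.    -0.    -1.   ]]
```

Call:
apply_moves(commands=[{"x": 0, "y": 0, "z": 0, "ax": 0, "ay": 0, "az": -0.15, "gripper": 0}, {"x": 0, "y": 0, "z": 0, "ax": 0, "ay": 0, "az": -0.15, "gripper": 0}, {"x": 0, "y": 0, "z": 0, "ax": 0, "ay": 0, "az": -0.15, "gripper": 0}, {"x": 0, "y": 0, "z": 0, "ax": 0, "ay": 0, "az": -0.15, "gripper": 0}, {"x": 0, "y": 0, "z": 0, "ax": 0, "ay": 0, "az": -0.15, "gripper": 0}, {"x": 0, "y": 0, "z": 0, "ax": 0, "ay": 0, "az": -0.15, "gripper": 0}, {"x": 0, "y": 0, "z": 0, "ax": 0, "ay": 0, "az": -0.15, "gripper": 0}, {"x": 0, "y": 0, "z": 0, "ax": 0, "ay": 0, "az": -0.15, "gripper": 0}, {"x": 0, "y": 0, "z": 0, "ax": 0, "ay": 0, "az": -0.15, "gripper": 0}, {"x": 0, "y": 0, "z": 0, "ax": 0, "ay": 0, "az": -0.15, "gripper": 0}, {"x": 0, "y": 0, "z": 0, "ax": 0, "ay": 0, "az": -0.15, "gripper": 0}, {"x": 0, "y": 0, "z": 0, "ax": 0, "ay": 0, "az": -0.15, "gripper": 0}, {"x": 0, "y": 0, "z": 0, "ax": 0, "ay": 0, "az": -0.15, "gripper": 0}, {"x": 0, "y": 0, "z": 0, "ax": 0, "ay": 0, "az": -0.15, "gripper": 0}, {"x": 0, "y": 0, "z": 0, "ax": 0, "ay": 0, "az": -0.15, "gripper": 0}, {"x": 0, "y": 0, "z": 0, "ax": 0, "ay": 0, "az": -0.15, "gripper": 0}, {"x": 0, "y": 0, "z": 0, "ax": 0, "ay": 0, "az": -0.15, "gripper": 0}, {"x": 0, "y": 0, "z": 0, "ax": 0, "ay": 0, "az": -0.15, "gripper": 0}, {"x": 0, "y": 0, "z": 0, "ax": 0, "ay": 0, "az": -0.15, "gripper": 0}, {"x": 0, "y": 0, "z": 0, "ax": 0, "ay": 0, "az": -0.15, "gripper": 0}])

```text
t: 3.05
position: [409.7, -148.7, 230.8]
tcp_rot: [-0.078, 0.997, 0.0, -0.0]
ft_force: [-0.5, -0.2, -0.5]
grip_width: 85.2
gripper_force: 0.0
```

```bash
cat >> h.py <<'E'
def to(p,ang=None):
    s=env.read_state(); M=R.from_quat(s['tcp_rot']).as_matrix(); y=np.arctan2(M[1,1],M[0,1])
    print('t',s['t'],'pos',s['position'].round(1),'yang',y.round(4),'j1,j6',s['joint_positions'][[0,5]].round(3),'F',s['ft_force'].round(1),'w',round(s['grip_width'],1))
    print('tool shift',(M.T@(np.array(p)-s['position'])).round(1), 'az', None if ang is None else -(ang-y))
E
python3 -c "
from h import *
to([560,164,230],1.878)"
```

```text
t 3.05 pos [ 409.7 -148.7  230.8] yang 1.7261 j1,j6 [-0.348 -0.503] F [-0.5 -0.2 -0.5] w 85.2
tool shift [-196.9  285.6    0.8] az -0.1518549343805251
```

Call:
apply_moves(commands=[{"x": -28, "y": 41, "z": 0, "ax": 0, "ay": 0, "az": 0, "gripper": 0}, {"x": -28, "y": 41, "z": 0, "ax": 0, "ay": 0, "az": 0, "gripper": 0}, {"x": -28, "y": 41, "z": 0, "ax": 0, "ay": 0, "az": 0, "gripper": 0}, {"x": -28, "y": 41, "z": 0, "ax": 0, "ay": 0, "az": 0, "gripper": 0}, {"x": -28, "y": 41, "z": 0, "ax": 0, "ay": 0, "az": 0, "gripper": 0}, {"x": -28, "y": 41, "z": 0, "ax": 0, "ay": 0, "az": 0, "gripper": 0}, {"x": -28, "y": 40, "z": 0, "ax": 0, "ay": 0, "az": 0, "gripper": 0}, {"x": 0, "y": 0, "z": 0, "ax": 0, "ay": 0, "az": -0.15, "gripper": 0}, {"x": 0, "y": 0, "z": 0, "ax": 0, "ay": 0, "az": 0, "gripper": 0}])

```text
t: 3.95
position: [561.1, 164.4, 229.8]
tcp_rot: [-0.151, 0.988, -0.0, -0.001]
ft_force: [-0.4, 0.2, -0.6]
grip_width: 85.3
gripper_force: 0.0
```

```bash
python3 -c "
from h import *
to([613,163.5,130],1.878)
im=cap('wrist','w1.png')
m=env.camera_model('wrist');np.save('w1.npy',m,allow_pickle=True)
print(m['xyz'],proj('wrist',[[613,163.5,98],[616,56,50],[523,-108,118]]))
cv2.imwrite('pics/w1b.png',cv2.resize(im[:,:,::-1],(800,600)))"
```

```text
t 3.95 pos [561.1 164.4 229.8] yang 1.8748 j1,j6 [ 0.285 -0.019] F [-0.4  0.2 -0.6] w 85.3
tool shift [-49.5 -16.4  99.7] az -0.003176315167084942
[495.02983113 143.04789153 372.09932987] [[266.21923228 252.60572875]
 [164.42806929 206.4115512 ]
 [-38.07359269  59.63345547]]
```

View pics/w1b.png

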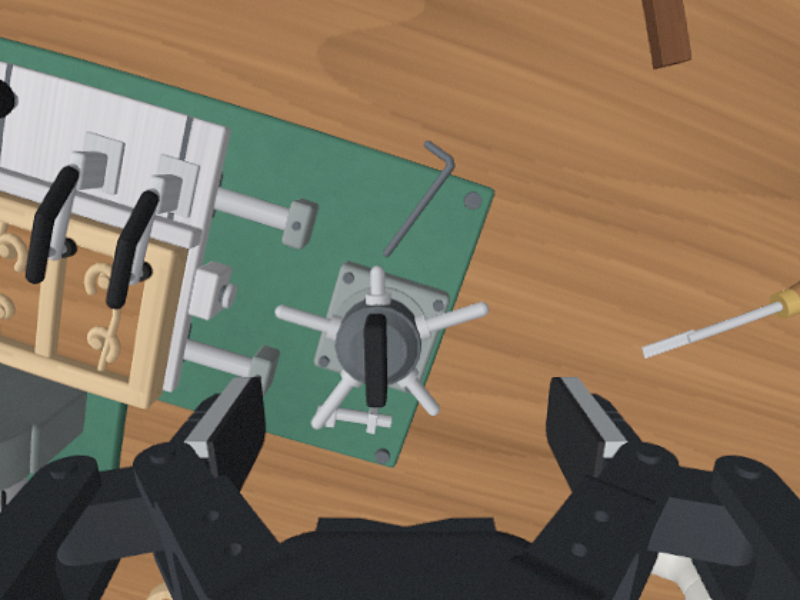

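The short screw is at (377,270) with the bar end pointing to it; the bar top runs from about (375,318) to (376,403). Confirmed.

```bash
python3 -c "
from h import *
k=lambda u,v,z:onz('wrist',u*.7,v*.7,z)
b1,b2=k(375.5,316,98),k(376,404,98);print(b1,b2,(b1+b2)/2,np.linalg.norm(b1-b2)); d=b2-b1;print(np.arctan2(d[1],d[0]))
print('hub',k(379,344,70)); t=k(377,270,50);print('tip',t,'pad',k(231,296,50))
cs=[k(*p,14) for p in [(492,189),(394,467)]];print(cs)
c=sum(cs)/2; print('axis from edge',c-[0,50,0])
for q in [(277,312),(486,310),(437,412),(318,426),(377,268)]: print(k(*q,50).round(1), end=' ')
to([612,163.5,130],1.878)
"
```

```text
[586.03082255 152.68078432  98.        ] [642.2176858  169.12135946  98.        ] [614.12425417 160.90107189  98.        ] 58.54277164759739
0.2846589542722133
hub [613.57338434 161.34500309  70.        ]
tip [569.97630851 146.21220668  50.        ] pad [617.61987555  53.50032425  50.        ]
[array([495.74717679, 209.69766634,  14.        ]), array([741.64939647, 208.84027754,  14.        ])]
axis from edge [618.69828663 159.26897194  14.        ]
[619.5  87.3  50. ] [575.1 227.   50. ] [661.1 219.1  50. ] [699.  136.9  50. ] [568.6 145.8  50. ] t 4.0 pos [560.9 163.5 230.5] yang 1.8684 j1,j6 [ 0.284 -0.014] F [ 0.1  0.5 -1.2] w 85.4
tool shift [-49.  -14.9 100.4] az -0.009625011010650608
```

Call:
apply_moves(commands=[{"x": -25, "y": -8.5, "z": 0, "ax": 0, "ay": 0, "az": 0, "gripper": 0}, {"x": -25, "y": -8.5, "z": 20, "ax": 0, "ay": 0, "az": 0, "gripper": 0}, {"x": 0, "y": 0, "z": 40, "ax": 0, "ay": 0, "az": 0, "gripper": 0}, {"x": 0, "y": 0, "z": 40, "ax": 0, "ay": 0, "az": 0, "gripper": 0}, {"x": 0, "y": 0, "z": 30, "ax": 0, "ay": 0, "az": 0, "gripper": 0}, {"x": 0, "y": 0, "z": 15, "ax": 0, "ay": 0, "az": 0, "gripper": 0}, {"x": 0, "y": 0, "z": 9, "ax": 0, "ay": 0, "az": 0, "gripper": 0}, {"x": 0, "y": 0, "z": 0, "ax": 0, "ay": 0, "az": 0, "gripper": 150}, {"x": 0, "y": 0, "z": 0, "ax": 0, "ay": 0, "az": 0, "gripper": 180}, {"x": 0, "y": 0, "z": 0, "ax": 0, "ay": 0, "az": 0, "gripper": 255}, {"x": 0, "y": 0, "z": 0, "ax": 0, "ay": 0, "az": 0, "gripper": 255}, {"x": 0, "y": 0, "z": 0, "ax": 0, "ay": 0, "az": 0, "gripper": 255}, {"x": 0, "y": 0, "z": 0, "ax": 0, "ay": 0, "az": 0, "gripper": 255}, {"x": 0, "y": 0, "z": 0, "ax": 0, "ay": 0, "az": 0, "gripper": 255}], grip_force=40)

```text
t: 5.4
position: [614.5, 161.3, 78.2]
tcp_rot: [-0.149, 0.989, -0.0, 0.001]
ft_force: [0.7, -4.5, 6.3]
grip_width: 12.2
gripper_force: 42.4
```

```bash
python3 -c "
from h import *
to([613.5,161.7,76],1.863+1.257);s=env.read_state();print(s['moment'],s['gripper_force'])"
```

```text
t 5.4 pos [614.5 161.3  78.2] yang 1.8696 j1,j6 [ 0.257 -0.042] F [ 0.7 -4.5  6.3] w 12.2
tool shift [0.8 0.7 2.2] az -1.250441123685311
[-0.88802947 -0.06678565  0.07348844] 42.42646515369415
```

Call:
apply_moves(commands=[{"x": 0, "y": 0, "z": 0, "ax": 0, "ay": 0, "az": -0.1, "gripper": 255}, {"x": 0, "y": 0, "z": 0, "ax": 0, "ay": 0, "az": -0.1, "gripper": 255}, {"x": 0, "y": 0, "z": 0, "ax": 0, "ay": 0, "az": -0.1, "gripper": 255}, {"x": 0, "y": 0, "z": 0, "ax": 0, "ay": 0, "az": -0.1, "gripper": 255}, {"x": 0, "y": 0, "z": 0, "ax": 0, "ay": 0, "az": -0.1, "gripper": 255}, {"x": 0, "y": 0, "z": 0, "ax": 0, "ay": 0, "az": -0.1, "gripper": 255}, {"x": 0, "y": 0, "z": 0, "ax": 0, "ay": 0, "az": -0.1, "gripper": 255}, {"x": 0, "y": 0, "z": 0, "ax": 0, "ay": 0, "az": -0.1, "gripper": 255}, {"x": 0, "y": 0, "z": 0, "ax": 0, "ay": 0, "az": -0.1, "gripper": 255}, {"x": 0, "y": 0, "z": 0, "ax": 0, "ay": 0, "az": -0.1, "gripper": 255}, {"x": 0, "y": 0, "z": 0, "ax": 0, "ay": 0, "az": -0.1, "gripper": 255}, {"x": 0, "y": 0, "z": 0, "ax": 0, "ay": 0, "az": -0.1, "gripper": 255}, {"x": 0, "y": 0, "z": 0, "ax": 0, "ay": 0, "az": -0.057, "gripper": 255}, {"x": 0, "y": 0, "z": 0, "ax": 0, "ay": 0, "az": 0, "gripper": 255}, {"x": 0, "y": 0, "z": 0, "ax": 0, "ay": 0, "az": 0, "gripper": 255}])

```text
t: 6.9
position: [617.4, 159.0, 78.3]
tcp_rot: [-0.701, 0.713, -0.004, 0.001]
ft_force: [16.8, -15.1, -1.4]
grip_width: 11.8
gripper_force: 41.6
```

```bash
python3 -c "
from h import *
to([613.5,161.7,78],1.863+1.257);s=env.read_state();print(s['moment'],s['gripper_force'])"
```

```text
t 6.9 pos [617.4 159.   78.3] yang 3.1242 j1,j6 [ 0.255 -1.299] F [ 16.8 -15.1  -1.4] w 11.8
tool shift [-2.6  4.   0.2] az 0.004242772955040497
[-2.8381798  -3.07074495  0.01351928] 41.5657514333725
```

Call:
apply_moves(commands=[{"x": 1.5, "y": -2, "z": 0, "ax": 0, "ay": 0, "az": 0, "gripper": 255}, {"x": 1, "y": -1, "z": 0, "ax": 0, "ay": 0, "az": 0, "gripper": 255}, {"x": 0, "y": 0, "z": 0, "ax": 0, "ay": 0, "az": 0, "gripper": 255}])

```text
t: 7.2
position: [617.6, 158.9, 78.2]
tcp_rot: [-0.702, 0.712, -0.001, 0.001]
ft_force: [1.7, -2.7, 5.5]
grip_width: 12.4
gripper_force: 42.4
```

```bash
python3 -c "
from h import *
to([613.5,161.7,78],1.863+1.257);s=env.read_state();print(s['moment'],s['gripper_force'])"
```

```text
t 7.2 pos [617.6 158.9  78.2] yang 3.1265 j1,j6 [ 0.252 -1.304] F [ 1.7 -2.7  5.5] w 12.4
tool shift [-2.7  4.1  0.2] az 0.006518373184521753
[-0.6199529 -0.0946834  0.0779564] 42.398144602775574
```

Call:
apply_moves(commands=[{"x": 0, "y": 0, "z": 0, "ax": 0, "ay": 0, "az": 0, "gripper": 0}, {"x": 0, "y": 0, "z": 0, "ax": 0, "ay": 0, "az": 0, "gripper": 0}, {"x": 0, "y": 0, "z": 0, "ax": 0, "ay": 0, "az": 0, "gripper": 0}, {"x": 0, "y": 0, "z": 0, "ax": 0, "ay": 0, "az": 0, "gripper": 0}, {"x": 0, "y": 0, "z": 0, "ax": 0, "ay": 0, "az": 0, "gripper": 0}, {"x": 0, "y": 0, "z": -20, "ax": 0, "ay": 0, "az": 0, "gripper": 0}, {"x": 0, "y": 0, "z": -40, "ax": 0, "ay": 0, "az": 0, "gripper": 0}, {"x": 0, "y": 0, "z": -40, "ax": 0, "ay": 0, "az": 0, "gripper": 0}, {"x": 30, "y": 15, "z": -40, "ax": 0, "ay": 0, "az": 0, "gripper": 0}, {"x": 30, "y": 25, "z": -20, "ax": 0, "ay": 0, "az": 0, "gripper": 0}, {"x": 0, "y": 0, "z": 0, "ax": 0, "ay": 0, "az": 0, "gripper": 0}])

```text
t: 8.3
position: [575.9, 98.8, 240.6]
tcp_rot: [-0.701, 0.713, -0.002, 0.002]
ft_force: [-0.5, -0.2, -0.7]
grip_width: 85.7
gripper_force: 0.0
```

```bash
python3 -c "
from h import *
to([525,-108,140],3.1366)
im=cap('wrist','w2.png')
print(env.camera_model('wrist')['xyz'],proj('wrist',[[617.7,158.9,98],[617.6,53.5,50],[526,-110,118]])/.7)
cv2.imwrite('pics/w2b.png',cv2.resize(im[:,:,::-1],(800,600)))"
```

```text
t 8.3 pos [575.9  98.8 240.6] yang 3.1251 j1,j6 [ 0.17  -1.384] F [-0.5 -0.2 -0.7] w 85.7
tool shift [207.7  48.1 100.2] az -0.011517888415556676
[576.17517806  29.49485419 379.74592907] [[ 345.30216319  370.8625064 ]
 [ 346.38359447  196.58367258]
 [ 507.75483979 -135.98534883]]
```

View pics/w2b.png

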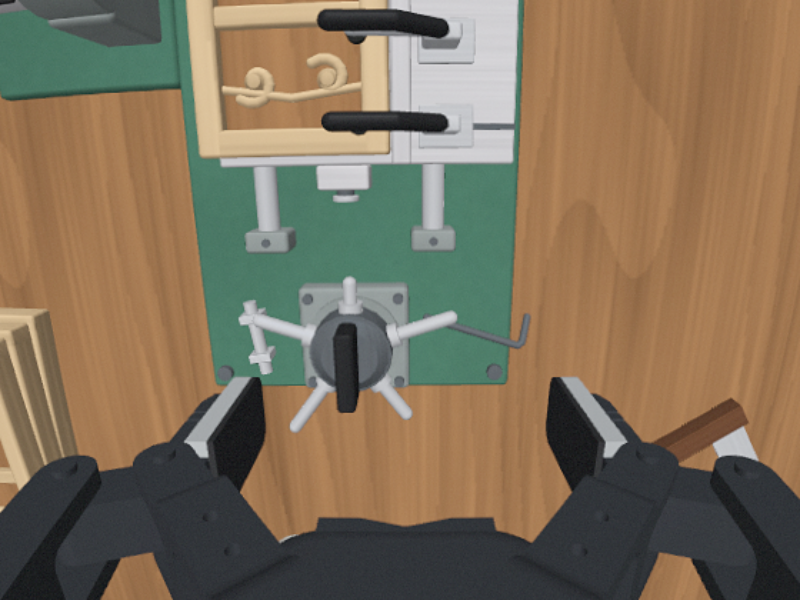

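The turret now has its short screw (tip at (349,278)) facing the pad (face at (346,201)). Next I measure the gap and go to the grip.

```bash
python3 -c "
from h import *
k=lambda u,v,z:onz('wrist',u*.7,v*.7,z)
print('pad',k(346,201,50),'tip',k(349,277.5,50))
b1,b2=k(346,325,98),k(346.5,412,98);print(b1,b2); d=b1-b2;print(np.arctan2(d[1],d[0])+np.pi/2)
a,b=k(506.5,383,14),k(216.5,384,14);d=a-b;print(a,b,'edge yaw',np.arctan2(-d[1],-d[0]))
to([529,-111,240],3.1366)
"
```

```text
pad [617.99525208  56.43440597  50.        ] tip [618.44067746 109.50895348  50.        ]
[615.6258433  127.99037201  98.        ] [618.52976534 188.40450723  98.        ]
-0.048029963344686344
[496.25618648 210.6299115   14.        ] [740.38154578 208.84565827  14.        ] edge yaw -0.007308628102007335
t 8.35 pos [576.6  99.9 238.3] yang 3.1253 j1,j6 [ 0.172 -1.383] F [1.6 0.9 0.5] w 85.4
tool shift [211.7  44.2  -2. ] az -0.011309741346790858
```

Call:
apply_moves(commands=[{"x": 42, "y": 9, "z": 0, "ax": 0, "ay": 0, "az": 0, "gripper": 90}, {"x": 42, "y": 9, "z": 0, "ax": 0, "ay": 0, "az": 0, "gripper": 90}, {"x": 42, "y": 9, "z": 0, "ax": 0, "ay": 0, "az": 0, "gripper": 90}, {"x": 42, "y": 9, "z": 0, "ax": 0, "ay": 0, "az": 0, "gripper": 90}, {"x": 42, "y": 9, "z": 0, "ax": 0, "ay": 0, "az": 0, "gripper": 90}, {"x": 0, "y": 0, "z": 20, "ax": 0, "ay": 0, "az": -0.011, "gripper": 90}, {"x": 0, "y": 0, "z": 0, "ax": 0, "ay": 0, "az": 0, "gripper": 90}, {"x": 0, "y": 0, "z": 0, "ax": 0, "ay": 0, "az": 0, "gripper": 90}])

```text
t: 9.15
position: [528.6, -107.7, 214.8]
tcp_rot: [-0.706, 0.708, 0.001, -0.0]
ft_force: [0.1, 1.0, 0.4]
grip_width: 55.0
gripper_force: 0.0
```

```bash
python3 -c "
from h import *
to([529,-111,84],3.1366)
im=cap('wrist','w3.png')
print(proj('wrist',[[529,-111,118]])/.7)
cv2.imwrite('pics/w3b.png',cv2.resize(im[:,:,::-1],(800,600)))"
```

```text
t 9.15 pos [ 528.6 -107.7  214.8] yang 3.1382 j1,j6 [-0.201 -1.768] F [0.1 1.  0.4] w 55.0
tool shift [  3.4  -0.6 130.8] az 0.0016048825307390935
[[407.53969744 293.59020533]]
```

View pics/w3b.png

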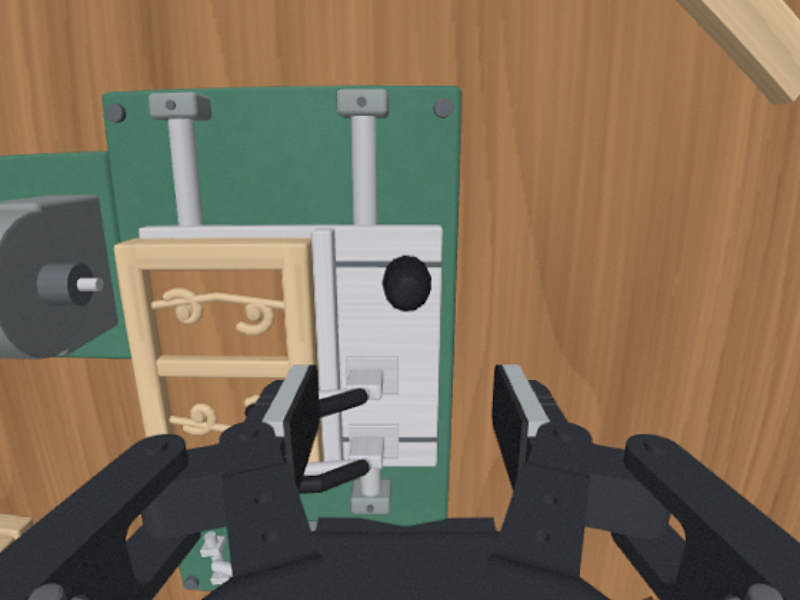

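The knob silhouette is at (407,283), between the fingers in x and slightly farther along -y than I assumed.

```bash
python3 -c "
from h import *
for z in (98,108,118): print(onz('wrist',407*.7,283*.7,z))
to([529,-114,84],3.1366)"
```

```text
[ 529.19795694 -111.48146765   98.        ]
[ 529.2323868  -114.04399694  108.        ]
[ 529.26681667 -116.60652623  118.        ]
t 9.2 pos [ 528.9 -107.5  215.5] yang 3.1389 j1,j6 [-0.201 -1.769] F [0.4 0.7 0.2] w 55.4
tool shift [  6.6  -0.2 131.5] az 0.002266677091922631
```

Call:
apply_moves(commands=[{"x": 6.5, "y": 0, "z": 30, "ax": 0, "ay": 0, "az": 0, "gripper": 90}, {"x": 0, "y": 0, "z": 35, "ax": 0, "ay": 0, "az": 0, "gripper": 90}, {"x": 0, "y": 0, "z": 30, "ax": 0, "ay": 0, "az": 0, "gripper": 90}, {"x": 0, "y": 0, "z": 20, "ax": 0, "ay": 0, "az": 0, "gripper": 90}, {"x": 0, "y": 0, "z": 15, "ax": 0, "ay": 0, "az": 0, "gripper": 90}, {"x": 0, "y": 0, "z": 0, "ax": 0, "ay": 0, "az": 0, "gripper": 150}, {"x": 0, "y": 0, "z": 0, "ax": 0, "ay": 0, "az": 0, "gripper": 200}, {"x": 0, "y": 0, "z": 0, "ax": 0, "ay": 0, "az": 0, "gripper": 255}, {"x": 0, "y": 0, "z": 0, "ax": 0, "ay": 0, "az": 0, "gripper": 255}, {"x": 0, "y": 0, "z": 0, "ax": 0, "ay": 0, "az": 0, "gripper": 255}], grip_force=25)

```text
t: 10.2
position: [527.8, -114.4, 86.6]
tcp_rot: [-0.706, 0.708, 0.001, -0.0]
ft_force: [-7.4, 1.8, -1.1]
grip_width: 26.1
gripper_force: 26.4
```

```bash
python3 -c "
from h import *
to([529,-114,84],3.1366);s=env.read_state();print(s['moment'],s['gripper_force'])"
```

```text
t 10.2 pos [ 527.8 -114.4   86.6] yang 3.1383 j1,j6 [-0.214 -1.781] F [-7.4  1.8 -1.1] w 26.1
tool shift [-0.4 -1.2  2.6] az 0.0016585845007370814
[4.62800527e-01 1.44139420e+00 3.05614647e-04] 26.40109419822693
```

Call:
apply_moves(commands=[{"x": 0, "y": 1.2, "z": 0, "ax": 0, "ay": 0, "az": 0, "gripper": 255}, {"x": -2, "y": 0, "z": 0, "ax": 0, "ay": 0, "az": 0, "gripper": 255}, {"x": -3, "y": 0, "z": 0, "ax": 0, "ay": 0, "az": 0, "gripper": 255}, {"x": -4, "y": 0, "z": 0, "ax": 0, "ay": 0, "az": 0, "gripper": 255}, {"x": -4, "y": 0, "z": 0, "ax": 0, "ay": 0, "az": 0, "gripper": 255}, {"x": -4, "y": 0, "z": 0, "ax": 0, "ay": 0, "az": 0, "gripper": 255}, {"x": -4, "y": 0, "z": 0, "ax": 0, "ay": 0, "az": 0, "gripper": 255}, {"x": -4, "y": 0, "z": 0, "ax": 0, "ay": 0, "az": 0, "gripper": 255}, {"x": -4, "y": 0, "z": 0, "ax": 0, "ay": 0, "az": 0, "gripper": 255}, {"x": -4, "y": 0, "z": 0, "ax": 0, "ay": 0, "az": 0, "gripper": 255}, {"x": -3, "y": 0, "z": 0, "ax": 0, "ay": 0, "az": 0, "gripper": 255}, {"x": -2, "y": 0, "z": 0, "ax": 0, "ay": 0, "az": 0, "gripper": 255}, {"x": -2, "y": 0, "z": 0, "ax": 0, "ay": 0, "az": 0, "gripper": 255}, {"x": 0, "y": 0, "z": 0, "ax": 0, "ay": 0, "az": 0, "gripper": 255}, {"x": 0, "y": 0, "z": 0, "ax": 0, "ay": 0, "az": 0, "gripper": 255}])

```text
t: 11.7
position: [528.1, -74.2, 86.5]
tcp_rot: [-0.706, 0.708, -0.0, 0.001]
ft_force: [-1.9, -1.4, 5.2]
grip_width: 25.8
gripper_force: 27.0
```

```bash
python3 -c "
from h import *
to([529,-61,84],3.1366);s=env.read_state();print(s['moment'],s['gripper_force'])
im=cap('scene','s1.png'); c=proj('scene',[[617.6,105,50]])[0];print(c)
u,v=c.astype(int);cv2.imwrite('pics/s1c.png',cv2.resize(im[max(v-45,0):v+45,max(u-60,0):u+60,::-1],(800,600),interpolation=cv2.INTER_CUBIC))"
```

```text
t 11.7 pos [528.1 -74.2  86.5] yang 3.1384 j1,j6 [-0.14  -1.708] F [-1.9 -1.4  5.2] w 25.8
tool shift [-13.2  -0.9   2.6] az 0.0017917039918957656
[-0.13022929  0.57282759 -0.05684772] 26.99372112751007
[346.80946779 226.09133389]
```

View pics/s1c.png

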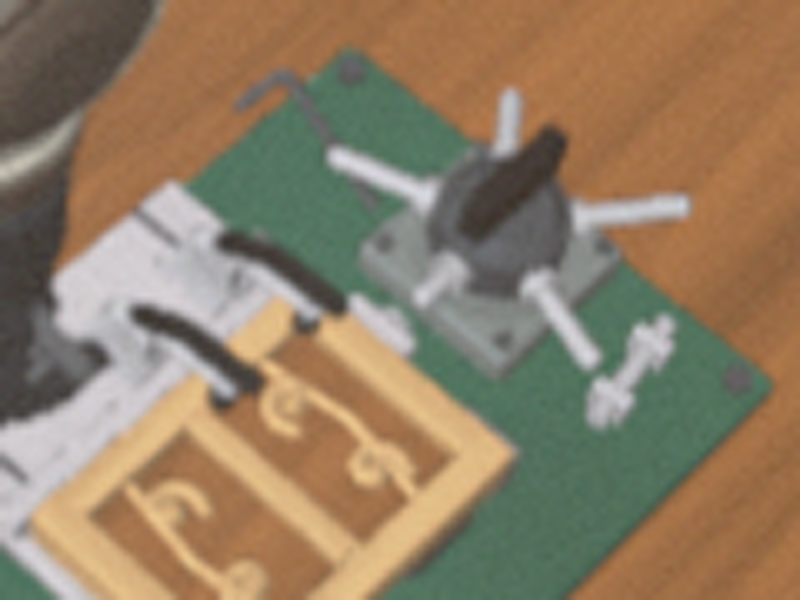

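The pad (405,335) is still about 13 mm short of the screw tip (422,298). I'll approach slowly.

Call:
apply_moves(commands=[{"x": -1.5, "y": 0, "z": 0, "ax": 0, "ay": 0, "az": 0, "gripper": 255}, {"x": -1.5, "y": 0, "z": 0, "ax": 0, "ay": 0, "az": 0, "gripper": 255}, {"x": -1.5, "y": 0, "z": 0, "ax": 0, "ay": 0, "az": 0, "gripper": 255}, {"x": -1.5, "y": 0, "z": 0, "ax": 0, "ay": 0, "az": 0, "gripper": 255}, {"x": -1, "y": 0, "z": 0, "ax": 0, "ay": 0, "az": 0, "gripper": 255}, {"x": -1, "y": 0, "z": 0, "ax": 0, "ay": 0, "az": 0, "gripper": 255}])

```text
t: 12.35
position: [528.1, -66.6, 86.5]
tcp_rot: [-0.706, 0.708, -0.001, 0.0]
ft_force: [-1.7, -3.2, 6.4]
grip_width: 26.1
gripper_force: 27.0
```

Call:
apply_moves(commands=[{"x": -0.5, "y": 0, "z": 0, "ax": 0, "ay": 0, "az": 0, "gripper": 255}, {"x": -0.5, "y": 0, "z": 0, "ax": 0, "ay": 0, "az": 0, "gripper": 255}, {"x": -0.5, "y": 0, "z": 0, "ax": 0, "ay": 0, "az": 0, "gripper": 255}])

```text
t: 12.65
position: [528.1, -65.1, 86.6]
tcp_rot: [-0.706, 0.708, -0.001, 0.001]
ft_force: [-0.1, -2.7, 5.8]
grip_width: 26.1
gripper_force: 27.0
```

Call:
apply_moves(commands=[{"x": -0.5, "y": 0, "z": 0, "ax": 0, "ay": 0, "az": 0, "gripper": 255}, {"x": -0.5, "y": 0, "z": 0, "ax": 0, "ay": 0, "az": 0, "gripper": 255}])

```text
t: 12.85
position: [528.1, -64.1, 86.6]
tcp_rot: [-0.706, 0.708, -0.001, 0.001]
ft_force: [-0.7, -2.6, 5.0]
grip_width: 26.3
gripper_force: 27.0
```

Friction alone reads about -2.7 N. I'll continue in 1 mm moves.

Call:
apply_moves(commands=[{"x": -0.5, "y": 0, "z": 0, "ax": 0, "ay": 0, "az": 0, "gripper": 255}, {"x": -0.5, "y": 0, "z": 0, "ax": 0, "ay": 0, "az": 0, "gripper": 255}])

```text
t: 13.05
position: [528.1, -63.1, 86.5]
tcp_rot: [-0.706, 0.708, -0.001, 0.0]
ft_force: [-1.7, -3.1, 4.9]
grip_width: 26.3
gripper_force: 27.0
```

Call:
apply_moves(commands=[{"x": -0.5, "y": 0, "z": 0, "ax": 0, "ay": 0, "az": 0, "gripper": 255}, {"x": -0.5, "y": 0, "z": 0, "ax": 0, "ay": 0, "az": 0, "gripper": 255}])

```text
t: 13.25
position: [528.1, -62.1, 86.5]
tcp_rot: [-0.706, 0.708, -0.001, 0.0]
ft_force: [-0.7, -3.0, 5.9]
grip_width: 26.1
gripper_force: 27.0
```

Call:
apply_moves(commands=[{"x": -0.5, "y": 0, "z": 0, "ax": 0, "ay": 0, "az": 0, "gripper": 255}, {"x": -0.5, "y": 0, "z": 0, "ax": 0, "ay": 0, "az": 0, "gripper": 255}])

```text
t: 13.45
position: [528.1, -61.1, 86.5]
tcp_rot: [-0.706, 0.708, -0.001, 0.0]
ft_force: [-1.3, -3.5, 5.0]
grip_width: 26.1
gripper_force: 27.0
```

Call:
apply_moves(commands=[{"x": -0.5, "y": 0, "z": 0, "ax": 0, "ay": 0, "az": 0, "gripper": 255}, {"x": -0.5, "y": 0, "z": 0, "ax": 0, "ay": 0, "az": 0, "gripper": 255}])

```text
t: 13.65
position: [528.2, -60.4, 86.6]
tcp_rot: [-0.706, 0.708, -0.001, 0.0]
ft_force: [-1.2, -5.6, 5.0]
grip_width: 26.2
gripper_force: 27.0
```

Call:
apply_moves(commands=[{"x": -0.4, "y": 0, "z": 0, "ax": 0, "ay": 0, "az": 0, "gripper": 255}, {"x": -0.4, "y": 0, "z": 0, "ax": 0, "ay": 0, "az": 0, "gripper": 255}])

```text
t: 13.85
position: [528.2, -59.8, 86.6]
tcp_rot: [-0.706, 0.708, -0.001, 0.0]
ft_force: [-1.4, -6.0, 5.1]
grip_width: 26.2
gripper_force: 27.0
```

Call:
apply_moves(commands=[{"x": -0.4, "y": 0, "z": 0, "ax": 0, "ay": 0, "az": 0, "gripper": 255}, {"x": -0.4, "y": 0, "z": 0, "ax": 0, "ay": 0, "az": 0, "gripper": 255}])

```text
t: 14.05
position: [528.2, -59.2, 86.6]
tcp_rot: [-0.706, 0.708, -0.001, -0.0]
ft_force: [-0.5, -7.6, 4.9]
grip_width: 26.3
gripper_force: 27.0
```

Contact at y ≈ -60.8, now about 4 N. I hold, then release.

Call:
apply_moves(commands=[{"x": 0, "y": 0, "z": 0, "ax": 0, "ay": 0, "az": 0, "gripper": 255}, {"x": 0, "y": 0, "z": 0, "ax": 0, "ay": 0, "az": 0, "gripper": 255}, {"x": 0, "y": 0, "z": 0, "ax": 0, "ay": 0, "az": 0, "gripper": 255}, {"x": 0, "y": 0, "z": 0, "ax": 0, "ay": 0, "az": 0, "gripper": 255}, {"x": 0, "y": 0, "z": 0, "ax": 0, "ay": 0, "az": 0, "gripper": 90}, {"x": 0, "y": 0, "z": 0, "ax": 0, "ay": 0, "az": 0, "gripper": 90}, {"x": 0, "y": 0, "z": 0, "ax": 0, "ay": 0, "az": 0, "gripper": 90}, {"x": 0, "y": 0, "z": 0, "ax": 0, "ay": 0, "az": 0, "gripper": 90}, {"x": 0, "y": 0, "z": 0, "ax": 0, "ay": 0, "az": 0, "gripper": 90}, {"x": 0, "y": 0, "z": -15, "ax": 0, "ay": 0, "az": 0, "gripper": 90}, {"x": 0, "y": 0, "z": -30, "ax": 0, "ay": 0, "az": 0, "gripper": 90}, {"x": 0, "y": 0, "z": -40, "ax": 0, "ay": 0, "az": 0, "gripper": 90}, {"x": 0, "y": 0, "z": -40, "ax": 0, "ay": 0, "az": 0, "gripper": 90}, {"x": 0, "y": 0, "z": 0, "ax": 0, "ay": 0, "az": 0, "gripper": 90}])

```text
t: 15.45
position: [529.3, -58.9, 217.6]
tcp_rot: [-0.706, 0.708, -0.003, 0.003]
ft_force: [-0.2, 0.7, 0.2]
grip_width: 54.9
gripper_force: 0.0
```

```bash
python3 -c "
from h import *
to([529,-61,84],3.1366)
im=cap('scene','s2.png'); u,v=346,226
cv2.imwrite('pics/s2c.png',cv2.resize(im[v-45:v+45,u-60:u+60,::-1],(800,600),interpolation=cv2.INTER_CUBIC))"
```

```text
t 15.45 pos [529.3 -58.9 217.6] yang 3.138 j1,j6 [-0.111 -1.678] F [-0.2  0.7  0.2] w 54.9
tool shift [  2.    1.5 133.6] az 0.0013656805334032462
```

View pics/s2c.png

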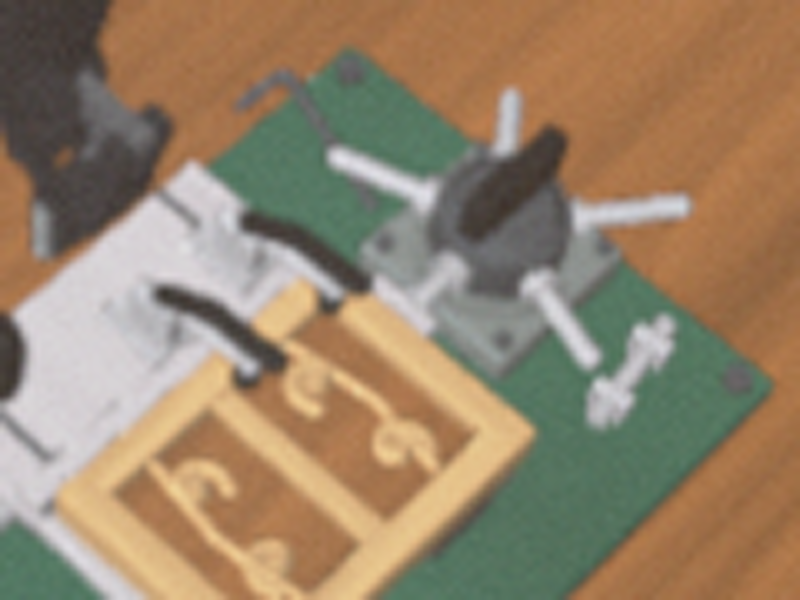

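The pad now meets the screw tip at about (424,303). The turret and the bystanders in this crop (hex key, spare screw) haven't moved.

```bash
python3 -c "
from workcell import env
print(env.hand_in())"
```

```text
the job is handed in; nothing more can be done
None
```

The job is handed in: I turned the turret 72° anticlockwise (the shorter way) to its shortest screw and left the carriage pad resting on it, after pressing at about 4–5 N; the hand-in returned no verdict.

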